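# Open the engine shed under the lamp

## Task

The desk lamp hangs over the model engine shed: first swing its arm aside, about the post, until the lamp head is well clear of the shed and leave it there. Then lift the loose roof off the shed by its ridge ventilator and set it down, not dropped, upright near the middle of the grey mat. Leave the locomotive in the shed and all the other things as they are.

Things in the scene. Friction and masses are not known exactly. Their poses are not given: they have to be found in the camera images.
- shed: Fixed blue-grey model engine shed, long axis along its x, walls 165 (x) by 110 (y) mm outside and 4 mm thick, on a 235 x 150 x 3 mm brown base with a short track; doorway in the -x end. Origin: middle of the underside, on the table. Wall tops 65 mm above the table. It is open on top under the roof. It may stand on the robot's left or right.
- roof: Loose slate-grey pitched roof of the shed, 185 (x, along the ridge) by 130 (y) mm, 0.11 to 0.23 kg. Origin: its middle, level with the eaves underside; z up. The ridge is 33 mm above the origin. A 6 mm deep locating lip hangs below, inside the walls with 4 mm of play: lift straight up by over 10 mm before moving sideways. Standing on the mat its origin is 10 mm above the table.
- roof_grip (a point): Grip of the roof, 53 mm above the roof's origin, axes as the roof: inside the grey box-shaped ventilator on the middle of the ridge, 60 mm long (x), 22 mm wide (y), from 33 to 65 mm above the roof's origin. Pinch it across y from above, fingers straddling the ridge; at this height the fingertips stay clear of the slopes.
- loco: Loose red model locomotive, 128 x 30 x 44 mm, standing inside the shed under the roof. Origin: middle of its underside. Leave it where it is.
- lamp_arm (a joint): Angle of the lamp arm about its upright post, rad; counter-clockwise seen from above; 0: the arm points along -x of the lamp foot (roughly towards the robot); stops at -1.5 and +1.5. Turns with light, even friction (about 1 N at the head) and stays where it is left.
- lamp_hinge (a point): Point on the axis of the lamp's upright post (20 mm thick, on a round foot 100 mm wide, beyond the shed), at arm height, 200 mm above the table. The arm is a level bar 18 mm wide and 12 mm high, from 194 to 206 mm above the table; nothing of the post is higher than 208 mm.
- lamp_knob (a point): Centre of the upright round black knob on the lamp head, 24 mm thick, from 206 to 244 mm above the table; 250 mm from the hinge axis, over the middle of the white round head (90 mm wide, underside at 165 mm). Pinch it from above or push it. The lamp is clear when this point is more than 150 mm, seen from above, from the shed's origin.
- mat: Fixed flat grey mat, 260 (x) by 200 (y) x 4 mm, the only mat; origin: middle of its underside, on the table. On the other side of the table from the shed.
- wagon: Loose brown model wagon, 95 x 30 x 42 mm, between shed and mat. Bystander.
- paint_pot: Loose small jar, 40 mm wide, 45 mm high, between shed and mat. Bystander.
- glue: Loose bottle, 44 mm wide, 120 mm high, at the right side. Bystander.
- screwdriver: Loose screwdriver, 170 mm, at the left side. Bystander.
- brush: Loose brush, 170 mm, at the right side. Bystander.
- mug: Loose blue mug, 80 mm wide, 90 mm high, at the left side. Bystander.

How it is judged:
By the outcome, as a careful person would: the job done as asked, in the order asked, and still so for the second after the job is handed in, with the robot touching nothing.
It also fails if it takes over 64 s, if anything falls off the work surface, if the arm or the gripper's body presses on something with over 40 N, if the wrist force passes 120 N, or if a joint passes its speed limit or range.

## Robot

A 6-joint arm with a two-finger parallel gripper is mounted at the origin on the work surface. World frame = base frame: x ahead of the robot, y to its left, z up, the work surface at z = 0. Lengths are in m, angles in rad, forces in N, time in s.
With the tool pointing down it reaches from about 0.35 to 0.775 m from the base axis. Payload 5.5 kg.
Tool frame: the origin (TCP) lies between the finger pads; the fingertips stand 22 mm ahead of it and the grasp point (between the pads) lies 3 mm ahead of it; z points along the fingers, y is the line along which they close (so a half turn about z gives the same grasp; the last joint's range is limited). The gripper opens to 85 mm and grips with 20 to 120 N. Pads are 22 mm wide; open, the fingers measure 114 mm over their backs; the gripper's body (76 mm by 85 mm) begins 54 mm behind the grasp point. The pads swing forward as they close: fully open they stand 13 mm farther back than shut.
Start: joints at [1.016, 0.313, 0.046, 1.304, 0, 1.431], TCP at [0.232, 0.526, 0.253] pointing down, gripper open.
Joint ranges: [-2.76, 2.76], [-0.86, 1.69], [-1.03, 1.26], [-2.2, 2.34], [-1.47, 1.5], [-3.14, 3.14]. Speed limits (rad/s): [2.57, 2.57, 3.14, 3.14, 3.14, 3.14].

## Interface

Orientations are given as a unit quaternion [w, x, y, z].
In Python, from workcell import env gives the robot as it stands.
- The arm moves only by the shell command python3 nudge.py 'ROWS' [OPENING] [FORCE]. ROWS is one flat JSON list of numbers that holds 1 to 8 rows one after another, with no inner brackets; each row has 6 numbers: dx, dy, dz in units of 50 mm, then a rotation vector rx, ry, rz in rad; each row is the pose to reach, as a shift and turn from the pose commanded when the command began, along the tool's axes at that moment; what a row does not reach only later rows make up. A row lasts 1/8 s, in which the tool goes at most 0.0625 m and 0.188 rad, less where a joint would pass 70% of its speed; a pose out of reach is approached as far as the arm can. OPENING is the finger opening in m, set as the command begins (- or left out keeps the last). The fingers move at their own pace and stop on an object; FORCE is the grip in N (left out, the last holds). Time passes only in rows, so rows that do not move let the fingers close. It prints the time, the measured TCP pose, the force, the opening and the grip force at its end. Input that does not fit is refused with a message, and nothing moves.
- env.get_state(): the state, without advancing time (a new reading comes with each control period).
- env.read_camera(name): name is "scene" or "top"; returns a dict with "image" (420x560x3 uint8, red, green, blue), "K" (3x3 intrinsics, pixels), "D" ([k1, k2, p1, p2, k3] as OpenCV has them; the pictures are not rectified), "R" (3x3) and "t" (3): a world point X has camera coordinates R X + t. Camera axes: x right, y down, z forward; pixel columns grow to the right and rows downward; lengths in m; the calibration is good to about 2 mm. A picture is of the moment at which its call begins. There is no depth.
- env.hand_in(): hands the job in; it is judged then, once.
The state is a dict: "clock": time; "joint_pos": joint angles; "qvel": joint speeds; "tau": joint torques, N m; "tcp_pos": TCP position; "orientation": TCP orientation; "wrist_force": force on the tool from outside, world axes, zero at the start; "ft_torque": the same for the moment, N m; "finger_gap": finger opening in m; "grip_force": force on a finger pad.
Only numpy, scipy, OpenCV 4.12 (cv2) and the standard library are available. Lean on these libraries where they do the work, as an engineer would, in place of code of your own. Each camera call takes 0.05 s, during which the arm holds its last target. There are 200 camera calls.

## Working session

There is one attempt and no reset: what is moved stays moved. The work goes in short steps, Python scripts to look and compute and a shell command to move; the robot and the scene stay as the last step left them, time stands still between calls to the robot, and variables do not carry over. Pictures are saved under pics/ and viewed, at most 10 in all, crops included, and the job is handed in when it is done.

```bash
ls; mkdir -p pics; python3 - <<'E'
from workcell import env
import cv2,numpy as np
for n in("scene","top"):
    c=env.read_camera(n);cv2.imwrite(f"pics/{n}0.png",c["image"][:,:,::-1])
    np.savez(f"pics/{n}0.npz",**{k:c[k] for k in c})
    print(n,c["K"],c["D"],-np.array(c["R"]).T@c["t"],c["R"])
print(env.get_state())
E
```

```text
nudge.py
pics
workcell.py
scene [[429.91026138   0.         280.80598982]
 [  0.         429.91026138 207.55570668]
 [  0.           0.           1.        ]] [-0.048086  0.        0.        0.        0.      ] [1.21585641 0.14807826 1.08278245] [[-0.26304212  0.96475736  0.00721706]
 [ 0.7930931   0.22048517 -0.56779365]
 [-0.54937436 -0.14362984 -0.82313929]]
top [[443.90101557   0.         277.2733956 ]
 [  0.         443.90101557 203.57103155]
 [  0.           0.           1.        ]] [-0.03905901  0.          0.          0.          0.        ] [ 0.35623736 -0.01235849  1.25382454] [[ 0.09017627 -0.9959169  -0.0042162 ]
 [-0.97499801 -0.08741727 -0.20429659]
 [ 0.20309385  0.02253349 -0.97889996]]
{'clock': 0.1, 'joint_pos': array([ 1.01642783e+00,  3.13958019e-01,  4.51078920e-02,  1.30363214e+00,
       -2.45100270e-05,  1.43117357e+00]), 'qvel': array([ 0.00016391, -0.00074202,  0.00258103, -0.00117685,  0.00141713,
        0.00096373]), 'tau': array([ 3.01622087e-03, -4.81724489e+01,  2.99243528e+01,  1.27001156e-02,
       -1.00645811e-04,  2.79881812e-05]), 'tcp_pos': array([0.23150112, 0.52587324, 0.25248568]), 'orientation': array([-2.75147417e-04,  2.05889682e-01,  9.78574845e-01, -7.96894919e-04]), 'wrist_force': array([-0.51749981,  0.06131936, -0.28317639]), 'ft_torque': array([-0.03765985, -0.03929879,  0.02489654]), 'grip_force': 0.0, 'finger_gap': 0.08537781897589346}
```
View pics/scene0.png

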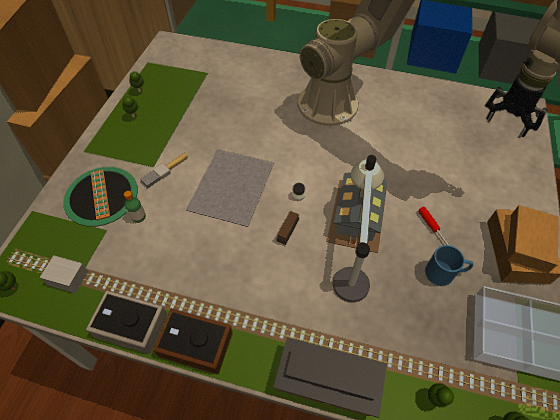

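View pics/top0.png

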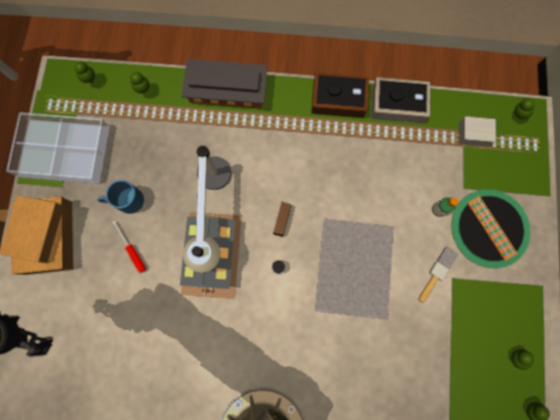

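Scene and top show the shed on the left (top ~(210,255)), with the lamp head over it (200,250), its post at (203,152) and the mat at (355,268). I'll enlarge both views.

```bash
python3 - <<'E'
import cv2,numpy as np
a=cv2.imread("pics/scene0.png")[140:310,305:415];b=cv2.imread("pics/top0.png")[140:310,160:270]
f=lambda i:cv2.resize(i,None,fx=3.5,fy=3.5,interpolation=cv2.INTER_CUBIC)
im=np.hstack([f(a),np.zeros((595,20,3),np.uint8),f(b)])
for k in range(0,170,10):
    y=int(k*3.5); cv2.line(im,(385,y),(395 if k%50 else 405,y),(255,255,255),1)
cv2.imwrite("pics/crop1.png",im);print(im.shape)
E
```

```text
(595, 790, 3)
```

View pics/crop1.png

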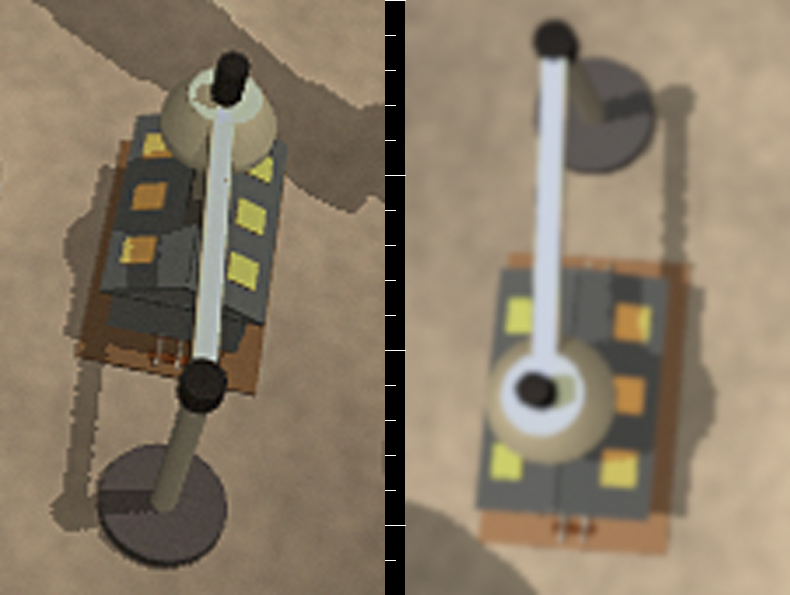

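```bash
cat > h.py <<'E'
import cv2,numpy as np
def load(n): d=np.load(f"pics/{n}.npz");return {k:d[k] for k in d}
def norm(c,p): return cv2.undistortPoints(np.array(p,float).reshape(-1,1,2),c["K"],c["D"]).reshape(-1,2)
def tri(c1,p1,c2,p2):
    P=[np.c_[c["R"],c["t"]] for c in(c1,c2)]
    X=cv2.triangulatePoints(P[0],P[1],norm(c1,p1).T,norm(c2,p2).T);return (X[:3]/X[3]).T
def plane(c,p,z):
    q=norm(c,p);d=np.c_[q,np.ones(len(q))]@c["R"];o=-c["R"].T@c["t"]
    return o+d*((z-o[2])/d[:,2])[:,None]
def proj(c,X): return cv2.projectPoints(np.array(X,float).reshape(-1,3),cv2.Rodrigues(c["R"])[0],c["t"],c["K"],c["D"])[0].reshape(-1,2)
def ik(T): pass
E
python3 - <<'E'
from h import *
np.set_printoptions(precision=4,suppress=True)
s,t=load("scene0"),load("top0")
S=lambda L:[(305+x/3.5,140+y/3.5) for x,y in L]
T=lambda L:[(160+(x-405)/3.5,140+y/3.5) for x,y in L]
names="knob kntop hinge bFL bFR bNL eFL? eFR eNL eNR".split()
# far/near by robot: scene bottom = far from robot(+x) ; scene left = top right(-y)
a=S([(231,80),(234,62),(203,385),(78,354),(255,394),(122,140),(102,290),(265,322),(137,115),(286,145)])
b=T([(538,391),(533,388),(555,40),(690,265),(507,253),(668,554),(668,278),(502,268),(647,519),(477,507)])
for n,x in zip(names,tri(s,a,t,b)):print(n,x)
base=plane(t,b[3:6]+T([(480,540)]),.003);print(base)
print("edge",np.linalg.norm(base[0]-base[1]),np.linalg.norm(base[0]-base[2]),"mid",base.mean(0))
print("yaw",[np.arctan2(*(d[1::-1])) for d in(base[0]-base[2],base[1]-base[3])])
m=plane(t,[(323,219),(393,225),(387,317),(316,310)],.004);print("mat",m,m.mean(0))
m=plane(s,[(221,149),(273,160),(247,225),(188,210)],.004);print("mat",m,m.mean(0))
E
```

```text
knob [0.4397 0.1871 0.2212]
kntop [0.4397 0.1862 0.2415]
hinge [0.6909 0.2103 0.1982]
bFL [ 0.5715  0.1182 -0.0008]
bFR [ 0.5685  0.2682 -0.0026]
bNL [ 0.3388  0.1111 -0.0007]
eFL? [0.5483 0.1269 0.0665]
eFR [0.5443 0.257  0.0677]
eNL [0.3641 0.1218 0.0688]
eNR [0.3611 0.2513 0.0674]
[[0.5712 0.1155 0.003 ]
 [0.5677 0.2664 0.003 ]
 [0.3392 0.1083 0.003 ]
 [0.3361 0.2579 0.003 ]]
edge 0.15093960012198773 0.23215915904784168 mid [0.4535 0.187  0.003 ]
yaw [np.float64(0.031129948989448524), np.float64(0.03644803635447257)]
mat [[ 0.5824 -0.1177  0.004 ]
 [ 0.5828 -0.318   0.004 ]
 [ 0.3261 -0.3118  0.004 ]
 [ 0.3278 -0.1164  0.004 ]] [ 0.4548 -0.216   0.004 ]
mat [[ 0.3187 -0.2972  0.004 ]
 [ 0.3187 -0.1152  0.004 ]
 [ 0.5833 -0.1202  0.004 ]
 [ 0.5801 -0.3094  0.004 ]] [ 0.4502 -0.2105  0.004 ]
```

```bash
cat >> h.py <<'E'
from scipy.spatial.transform import Rotation as Ro
def rel(pos,ang):
    "shift and turn, tool axes, to a pointing-down pose with tool y at world angle ang"
    from workcell import env
    s=env.get_state();R=Ro.from_quat(s["orientation"],scalar_first=True)
    y=np.array([np.cos(ang),np.sin(ang),0]);z=np.array([0,0,-1.]);x=np.cross(y,z)
    G=Ro.from_matrix(np.c_[x,y,z])
    print(np.round(R.inv().apply(np.array(pos)-s["tcp_pos"]),4),np.round((R.inv()*G).as_rotvec(),4),np.degrees(np.arctan2(*R.as_matrix()[1::-1,1])).round(1))
E
python3 - <<'E'
from h import *
a=np.radians(95.3)
rel([.2315,.5259,.30],a)
rel([.4397,.187,.30],a)
rel([.4397,.187,.236],a)
E
```

```text
[ 0.     -0.0001 -0.0475] [-0.0016 -0.0006 -0.5072] 66.2
[-0.3271 -0.2263 -0.0472] [-0.0016 -0.0006 -0.5072] 66.2
[-0.3271 -0.2262  0.0168] [-0.0016 -0.0006 -0.5072] 66.2
```

The manual's scale: shifts go in units of 50 mm. Converting my numbers, -0.327 m is -6.54, -0.28 m is -5.6.

```bash
python3 nudge.py '[0,0,-0.94,0,0,-0.1,-0.94,-0.64,-0.94,0,0,-0.2,-1.86,-1.3,-0.94,0,0,-0.3,-2.8,-1.94,-0.94,0,0,-0.4,-3.74,-2.58,-0.94,0,0,-0.507,-4.68,-3.24,-0.94,0,0,-0.507,-5.6,-3.88,-0.94,0,0,-0.507,-6.54,-4.52,-0.94,0,0,-0.507]' 0.06
python3 nudge.py '[0,0,0,0,0,0]'
python3 - <<'E'
from h import *
rel([.4397,.187,.30],np.radians(95.3))
rel([.4397,.187,.238],np.radians(95.3))
E
```

```text
clock: 1.1
tcp_pos: [0.4404, 0.186, 0.3001]
orientation: [-0.0, -0.046, 0.999, 0.0]
wrist_force: [1.5, 0.6, 0.3]
finger_gap: 0.0598
grip_force: 0.0
clock: 1.23
tcp_pos: [0.4416, 0.1845, 0.2997]
orientation: [-0.0, -0.043, 0.999, -0.0]
wrist_force: [0.2, -0.1, -0.2]
finger_gap: 0.06
grip_force: 0.0
[ 0.0016  0.0026 -0.0003] [-0.0006 -0.0005 -0.0068] 94.9
[0.0016 0.0026 0.0617] [-0.0006 -0.0005 -0.0068] 94.9
```

In the tool's units: 0.06 m is 1.2, 0.03 m is 0.6.

```bash
python3 nudge.py '[0.02,0.04,0.6,0,0,0,0.02,0.04,1.2,0,0,0,0.02,0.04,1.2,0,0,0]' 0.04
python3 - <<'E'
from h import *
H=np.array([.6909,.2103])
for th in np.arange(0.09,-1.1,-.15):
    p=H+.2515*np.array([-np.cos(th),-np.sin(th)]);rel([*p,.24],np.pi/2+th)
E
```

```text
clock: 1.6
tcp_pos: [0.4365, 0.1899, 0.2382]
orientation: [-0.003, -0.047, 0.999, -0.0]
wrist_force: [-0.6, -0.1, 0.6]
finger_gap: 0.04
grip_force: 0.0
[-0.0037 -0.0025 -0.0018] [-0.0005 -0.0053  0.0033] 95.3
[-0.0066  0.035  -0.0018] [-0.0009 -0.0053  0.1533] 95.3
[-0.0152  0.0717 -0.0019] [-0.0013 -0.0052  0.3033] 95.3
[-0.0291  0.1068 -0.002 ] [-0.0016 -0.0051  0.4533] 95.3
[-0.0481  0.1393 -0.0021] [-0.002  -0.005   0.6033] 95.3
[-0.0717  0.1687 -0.0022] [-0.0024 -0.0049  0.7533] 95.3
[-0.0995  0.1942 -0.0024] [-0.0028 -0.0047  0.9033] 95.3
[-0.1308  0.2152 -0.0026] [-0.0032 -0.0046  1.0533] 95.3
```

In the tool's units: 0.215 m is 4.3, 0.194 m is 3.88.

```bash
python3 nudge.py '[-0.04,0.3,0,0,0,0.075,-0.12,0.7,0,0,0,0.15,-0.28,1.4,0,0,0,0.3,-0.56,2.1,0,0,0,0.45,-0.94,2.76,0,0,0,0.6,-1.42,3.36,0,0,0,0.75,-1.98,3.88,0,0,0,0.9,-2.6,4.3,0,0,0,1.05]' 
python3 nudge.py '[0,0,0,0,0,0,0,0,0,0,0,0]'
python3 - <<'E'
from workcell import env
import cv2,numpy as np
for n in("scene","top"):
    c=env.read_camera(n);cv2.imwrite(f"pics/{n}1.png",c["image"][:,:,::-1]);np.savez(f"pics/{n}1.npz",**c)
a=cv2.imread("pics/scene1.png")[110:330,300:560];b=cv2.imread("pics/top1.png")[110:330,60:270]
cv2.imwrite("pics/c2.png",cv2.resize(np.hstack([a,b]),None,fx=1.7,fy=2.5))
E
```

```text
clock: 2.6
tcp_pos: [0.5481, 0.4176, 0.2417]
orientation: [0.0, 0.462, 0.887, 0.0]
wrist_force: [0.6, -0.7, 0.5]
finger_gap: 0.04
grip_force: 0.7
clock: 2.85
tcp_pos: [0.5479, 0.4161, 0.2409]
orientation: [-0.0, 0.46, 0.888, 0.0]
wrist_force: [-0.3, 0.5, -0.4]
finger_gap: 0.0402
grip_force: 0.4
```

View pics/c2.png

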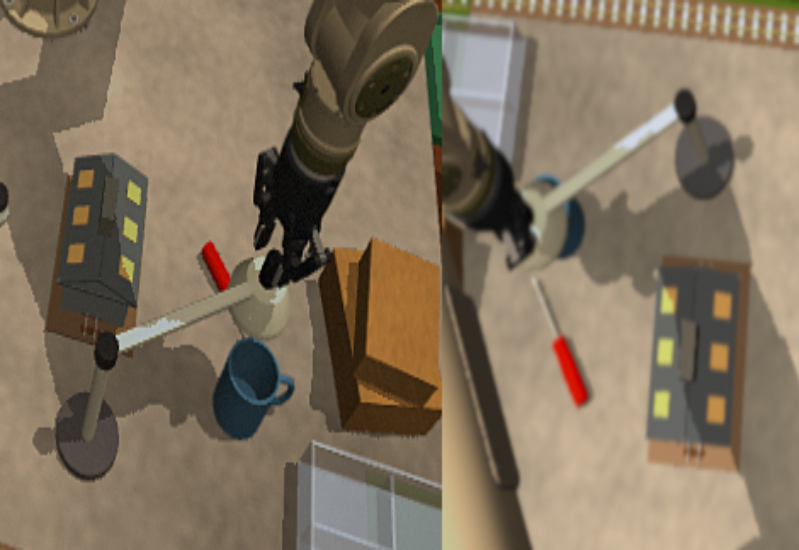

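The lamp is swung clear: its head sits over the gap near the mug and the arm is off the shed. Next I enlarge the roof to measure the ventilator.

```bash
python3 nudge.py '[0,0,0,0,0,0,0,0,0,0,0,0,0,0,-1,0,0,0,0,0,-1.6,0,0,0]' 0.06
python3 - <<'E'
import cv2,numpy as np
a=cv2.imread("pics/scene1.png")[165:255,310:385];b=cv2.imread("pics/top1.png")[205:295,150:220]
f=lambda i,w:cv2.resize(i,(w,540),interpolation=cv2.INTER_CUBIC)
cv2.imwrite("pics/c3.png",np.hstack([f(a[:,:65],390),f(b[:,:65],390)]))
E
```

```text
clock: 3.45
tcp_pos: [0.5482, 0.4153, 0.3227]
orientation: [0.0, 0.461, 0.887, 0.001]
wrist_force: [0.6, 0.0, -0.2]
finger_gap: 0.0599
grip_force: 0.0
```

View pics/c3.png

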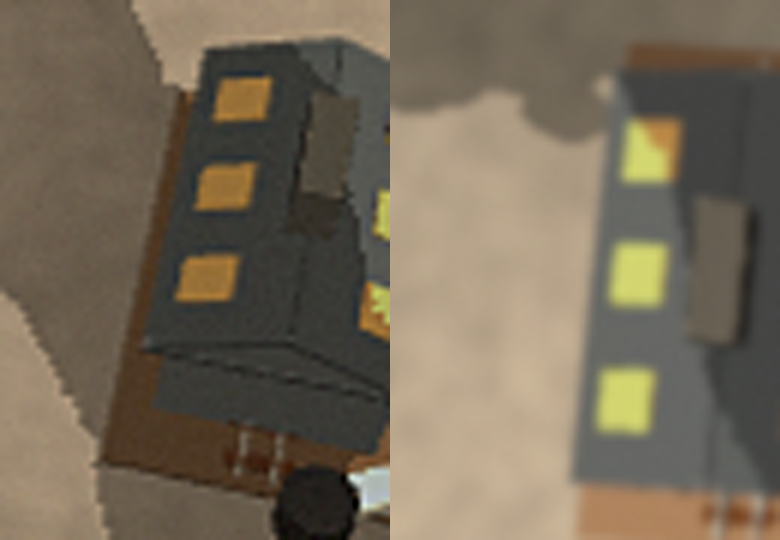

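The ventilator's top face spans crop (302–358, 92–199) in scene and (688–750, 197–343) in top.

```bash
python3 - <<'E'
from h import *
np.set_printoptions(precision=4,suppress=True)
s,t=load("scene1"),load("top1")
a=[(310+x/6,165+y/6) for x,y in[(302,190),(343,199),(314,92),(358,97)]]
b=[(150+(x-390)/6,205+y/6) for x,y in[(750,202),(698,197),(740,343),(688,338)]]
X=tri(s,a,t,b);print(X,X.mean(0));d=X[:2].mean(0)-X[2:].mean(0);print("yaw",np.arctan2(d[1],d[0]),"len",np.linalg.norm(d))
d=X[1]-X[0]+X[3]-X[2];print(np.arctan2(-d[0],d[1]),np.linalg.norm(d)/2)
g=X.mean(0);a=np.pi/2+.028
for z in(.29,.118):rel([g[0],g[1],z],a)
E
```

```text
[[0.4833 0.1801 0.125 ]
 [0.4835 0.2007 0.1258]
 [0.4236 0.1768 0.1237]
 [0.4235 0.1979 0.127 ]] [0.4535 0.1889 0.1254]
yaw 0.0503677127918789 len 0.05992878151798735
-0.004047126024683348 0.02093359025602731
[-0.1307 -0.2078  0.0324] [ 0.0014  0.0009 -0.9859] 35.1
[-0.1307 -0.2081  0.2044] [ 0.0014  0.0009 -0.9859] 35.1
```

```bash
python3 nudge.py '[-0.4,-0.6,0,0,0,-0.14,-0.84,-1.32,0,0,0,-0.3,-1.26,-2.04,0,0,0,-0.46,-1.7,-2.74,0,0,0,-0.62,-2.16,-3.46,0.2,0,0,-0.8,-2.62,-4.16,0.6,0,0,-0.98,-2.62,-4.16,1.2,0,0,-0.982,-2.62,-4.16,1.8,0,0,-0.982]' 0.06
python3 nudge.py '[0,0,0,0,0,0,0,0,0,0,0,0]'
python3 - <<'E'
from h import *
for z in(.29,.121):rel([.4535,.189,z],np.pi/2+.032)
E
```

```text
clock: 4.45
tcp_pos: [0.4534, 0.188, 0.2303]
orientation: [0.001, -0.011, 1.0, 0.0]
wrist_force: [1.1, -0.3, 0.1]
finger_gap: 0.0602
grip_force: 0.0
clock: 4.7
tcp_pos: [0.454, 0.1889, 0.2315]
orientation: [0.001, -0.012, 1.0, 0.0]
wrist_force: [0.0, -0.9, -0.0]
finger_gap: 0.06
grip_force: 0.0
[ 0.0004  0.0002 -0.0585] [ 0.0003  0.0014 -0.0077] 91.4
[7.000e-04 1.000e-04 1.105e-01] [ 0.0003  0.0014 -0.0077] 91.4
```

```bash
python3 nudge.py '[0,0,0.8,0,0,-0.008,0,0,1.5,0,0,-0.008,0,0,1.9,0,0,-0.008,0,0,2.1,0,0,-0.008,0,0,2.2,0,0,-0.008,0,0,2.2,0,0,-0.008]'
python3 nudge.py '[0,0,0,0,0,0,0,0,0,0,0,0,0,0,0,0,0,0,0,0,0,0,0,0,0,0,0,0,0,0,0,0,0,0,0,0]' 0.01 40
```

```text
clock: 5.45
tcp_pos: [0.4543, 0.189, 0.121]
orientation: [0.001, -0.016, 1.0, 0.0]
wrist_force: [0.6, -0.3, 0.6]
finger_gap: 0.06
grip_force: 0.0
clock: 6.2
tcp_pos: [0.4543, 0.1888, 0.1211]
orientation: [0.001, -0.016, 1.0, 0.0]
wrist_force: [-0.2, -1.6, 5.4]
finger_gap: 0.0218
grip_force: 40.8
```

In the tool's units: -0.09 m is -1.8, -0.06 m is -1.2.

```bash
python3 nudge.py '[0,0,-0.1,0,0,0,0,0,-0.2,0,0,0,0,0,-0.3,0,0,0,0,0,-0.4,0,0,0,0,0,-0.7,0,0,0,0,0,-1.2,0,0,0,0,0,-1.8,0,0,0,0,0,-1.8,0,0,0]'
python3 nudge.py '[0,0,0,0,0,0]'
python3 - <<'E'
from workcell import env
import cv2,numpy as np
for n in("scene","top"):
    c=env.read_camera(n);cv2.imwrite(f"pics/{n}2.png",c["image"][:,:,::-1]);np.savez(f"pics/{n}2.npz",**c)
a=cv2.imread("pics/scene2.png")[120:270,180:400];b=cv2.imread("pics/top2.png")[190:340,140:410]
cv2.imwrite("pics/c4.png",np.vstack([cv2.resize(a,(440,300)),cv2.resize(b[:,:220],(440,300))]))
from h import rel
rel([.4525,-.213,.215],np.pi/2)
E
```

```text
clock: 7.2
tcp_pos: [0.4555, 0.1893, 0.2134]
orientation: [0.003, -0.016, 1.0, 0.001]
wrist_force: [-0.6, 0.7, -2.3]
finger_gap: 0.0214
grip_force: 39.9
clock: 7.32
tcp_pos: [0.4534, 0.1887, 0.2101]
orientation: [-0.0, -0.016, 1.0, 0.0]
wrist_force: [-0.8, 0.3, -2.4]
finger_gap: 0.0211
grip_force: 39.9
[ 0.0133 -0.4014 -0.0056] [-0.0003 -0.0019  0.0322] 91.8
```

View pics/c4.png

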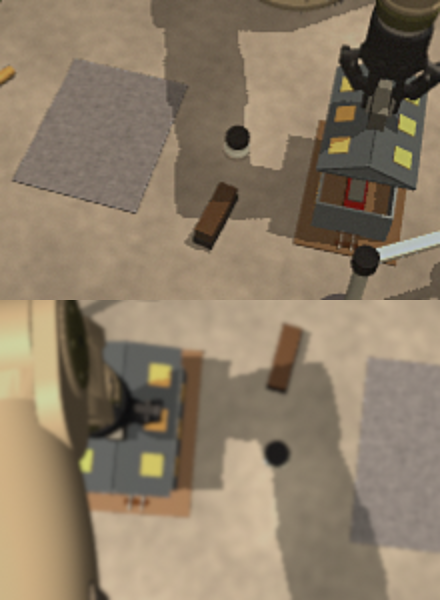

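The roof hangs level from the gripper with the loco still in the shed, and the wagon and pot are untouched. Carry it to the mat.

In the tool's units: -0.05 m is -1, 0.01 m is 0.2.

```bash
python3 nudge.py '[0,-0.3,0,0,0,0,0.04,-1,0,0,0,0,0.08,-2,0,0,0,0.01,0.12,-3,0,0,0,0.015,0.16,-4,0,0,0,0.02,0.2,-5,0,0,0,0.03,0.22,-6,0,0,0,0.03,0.24,-6.8,0,0,0,0.032]'
python3 nudge.py '[0.01,-0.5,0,0,0,0,0.02,-0.9,0,0,0,0,0.02,-1.2,0,0,0,0,0.02,-1.2,0,0,0,0,0.02,-1.2,0,0,0,0]'
python3 - <<'E'
from workcell import env
import cv2,numpy as np
print(env.get_state()["tcp_pos"])
for n in("scene","top"):
    c=env.read_camera(n);cv2.imwrite(f"pics/{n}3.png",c["image"][:,:,::-1]);np.savez(f"pics/{n}3.npz",**c)
a=cv2.imread("pics/scene3.png")[90:270,150:400];b=cv2.imread("pics/top3.png")[170:350,160:410]
cv2.imwrite("pics/c5.png",np.hstack([cv2.resize(a,(400,288)),cv2.resize(b,(400,288))]))
from h import rel
rel([.4525,-.213,.0661],np.pi/2)
E
```

```text
clock: 8.43
tcp_pos: [0.4516, -0.154, 0.2097]
orientation: [-0.0, 0.001, 1.0, 0.0]
wrist_force: [1.1, 0.1, -1.6]
finger_gap: 0.0212
grip_force: 39.9
clock: 9.05
tcp_pos: [0.4515, -0.2107, 0.2102]
orientation: [-0.0, -0.0, 1.0, 0.0]
wrist_force: [-0.2, -0.2, -1.9]
finger_gap: 0.0213
grip_force: 39.9
[ 0.45148913 -0.21068517  0.2101706 ]
[-0.0009 -0.0026  0.1442] [ 0.0005 -0.0002  0.0015] 90.1
```

View pics/c5.png

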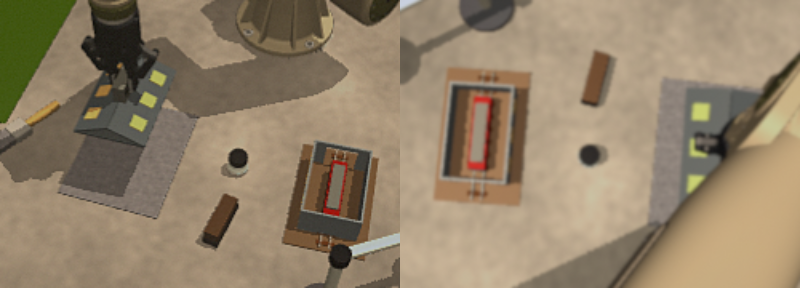

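The roof is over the mat and the loco is still in place. Lowering.

```bash
python3 nudge.py '[0,-0.04,0.4,0,0,0,0,-0.04,1,0,0,0,0,-0.04,1.6,0,0,0,0,-0.04,2.1,0,0,0,0,-0.04,2.44,0,0,0,0,-0.04,2.64,0,0,0,0,-0.04,2.76,0,0,0,0,-0.04,2.8,0,0,0]'
python3 nudge.py '[0,0,0.02,0,0,0,0,0,0.04,0,0,0,0,0,0.04,0,0,0]'
```

```text
clock: 10.15
tcp_pos: [0.4519, -0.2134, 0.0704]
orientation: [0.0, -0.0, 1.0, -0.0]
wrist_force: [0.2, 0.5, -2.0]
finger_gap: 0.0213
grip_force: 39.9
clock: 10.52
tcp_pos: [0.4517, -0.2135, 0.0685]
orientation: [0.0, -0.0, 1.0, -0.0]
wrist_force: [0.3, 0.1, -2.0]
finger_gap: 0.0217
grip_force: 39.9
```

```bash
python3 nudge.py '[0,0,0.02,0,0,0,0,0,0.04,0,0,0,0,0,0.04,0,0,0]'
python3 nudge.py '[0,0,0.01,0,0,0,0,0,0.02,0,0,0,0,0,0.02,0,0,0]'
```

```text
clock: 10.9
tcp_pos: [0.4516, -0.2134, 0.0662]
orientation: [-0.0, -0.0, 1.0, 0.0]
wrist_force: [-0.7, 0.2, -2.0]
finger_gap: 0.0216
grip_force: 40.0
clock: 11.28
tcp_pos: [0.4516, -0.2134, 0.0661]
orientation: [0.0, -0.0, 1.0, -0.0]
wrist_force: [-2.1, 1.9, 6.8]
finger_gap: 0.0213
grip_force: 41.1
```

Contact at the expected height (+6.8 N). Release gently and rise.

In the tool's units: -0.16 m is -3.2, -0.14 m is -2.8.

```bash
python3 nudge.py '[0,0,0,0,0,0,0,0,0,0,0,0,0,0,0,0,0,0,0,0,0,0,0,0]' 0.06
python3 nudge.py '[0,0,-0.2,0,0,0,0,0,-0.6,0,0,0,0,0,-1.2,0,0,0,0,0,-2,0,0,0,0,0,-2.8,0,0,0,0,0,-3.2,0,0,0,0,0,-3.2,0,0,0]'
python3 - <<'E'
from workcell import env
import cv2
for n in("scene","top"):
    c=env.read_camera(n);cv2.imwrite(f"pics/{n}4.png",c["image"][:,:,::-1])
a,b=[cv2.imread(f"pics/{n}4.png") for n in("scene","top")]
cv2.imwrite("pics/c6.png",cv2.hconcat([cv2.resize(a[80:350,100:500],(400,270)),b[100:370,100:500]]))
E
```

```text
clock: 11.78
tcp_pos: [0.4516, -0.2134, 0.0652]
orientation: [-0.0, -0.0, 1.0, 0.0]
wrist_force: [0.2, 0.1, -0.1]
finger_gap: 0.0602
grip_force: 0.0
clock: 12.65
tcp_pos: [0.4526, -0.2141, 0.2275]
orientation: [0.002, -0.0, 1.0, -0.001]
wrist_force: [-0.8, -0.1, -0.7]
finger_gap: 0.0604
grip_force: 0.0
```

View pics/c6.png

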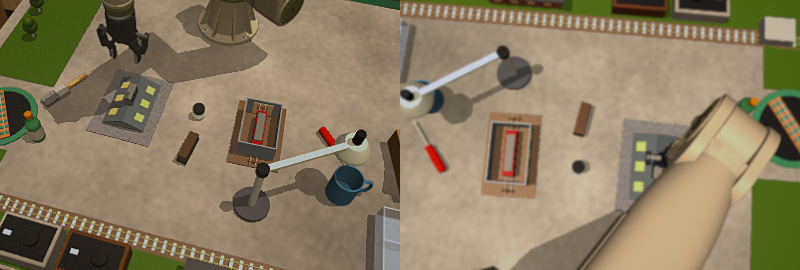

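The roof stands upright mid-mat at crop (137,100), the lamp is clear at (352,145), and the loco and other things haven't moved. Handing in.

```bash
python3 nudge.py '[0,0,0,0,0,0,0,0,0,0,0,0]' | tail -3; python3 -c "
from workcell import env
print(env.hand_in())"
```

```text
wrist_force: [-0.7, -0.4, -0.1]
finger_gap: 0.06
grip_force: 0.0
the job is handed in; nothing more can be done
None
```

The job is handed in at about 13 s: the lamp is swung well clear of the shed, the roof stands upright near the middle of the mat, and in the last pictures the locomotive and everything else were where they started.

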